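Park the index plunger and run the vial carriage to its end stop

TASK

The vial carriage is locked at its loading position by a spring plunger. Pull the T-shaped knob straight up until it is clear of its slot, twist it counterclockwise (seen from above) into its rest notch and let go, so that it stays retracted by itself; then slide the carriage by its handle tab right up against the end stop and leave it there. Do it by feel: press neither the plunger in its sleeve nor the end stop with more than 15 N, and leave the vial, jar and dropper bottle standing round the fixture alone.

Things in the scene. Friction and masses are not known exactly. Their poses are not given: they have to be found in the camera images.
- base: Fixture: bare aluminium plate with two guide rails along its y axis, fixed to the table. Origin at table level; the plate spans x -90..110, y -180..180, z 0..10 mm. In its frame: the plunger's upright axis at x 58, y -40 mm; the carriage's handle tab at the start at x -60, y -50 mm; the end stop lies at +y.
- knob_grip (a point): Grip point of the black T-shaped plunger knob, on the plunger's axis, 112 mm above the table when down. Its bar, 46 x 14 x 24 mm high (z 98..122 mm when down), lies along this point's y axis (at the start the base's y) and is gripped from above across its 14 mm. Below it a 10 mm shaft enters the steel sleeve, whose rim stands at z 74..86 mm.
- plunger (a joint): Lift (m): 0 = down, lock pin 4.5 mm deep in the carriage. A damped spring pulls it down with 7 N, plus 0.18 N per mm of lift. A cross pin sits in the sleeve's slot and clears the rim at a lift of 10 to 22 mm, not measured and different each time (sleeve screwed in to another depth). A firm top stop is met about 1.6 mm above that. The parked lift is 3.5 mm less than the clearing lift.
- knob (a joint): Turn of the knob (rad), counterclockwise from above: 0 = cross pin in line with the slot, in which it can turn only 0.08 rad either way. The rest notch in the sleeve's rim is at 1.31 rad (75 degrees), 3.5 mm deep, with 0.08 rad of play; let go there, the spring draws the cross pin into it. Over the rim the knob turns easily.
- sleeve: Steel flange, 44 mm across, with the slotted barrel, 32 mm across, that stands on it and guides the plunger, on the bracket at the back of the fixture. Origin on the plunger's axis, 54 mm above the table. Fixed.
- carriage (a joint): Carriage position along the base's +y (m): 0 = loading position, locked by the plunger with 1 mm of play; 0.100 = touching the end stop's buffer. Slides with 2.5 N of friction and stays where it is left.
- carriage_handle (a point): Point on the carriage's upright aluminium handle tab, mid plan, 62 mm above the table. The tab is 28 (base x) x 12 mm (base y), z 32..78 mm, at the front of the carriage; grip it from above across the 12 mm, or push it. The carriage's top face is at z 32 mm. Four stoppered vials, top at z 91 mm, are fixed in a white rack on it, 52 mm behind the tab.
- end_stop: Aluminium block 60 (x) x 18 (y) x 32 mm high with a round rubber buffer that faces the carriage, at the +y end of the rails. Origin: the buffer's face, at the top of the base plate (on the base's y axis). The buffer is firm. Fixed.
- spare_vial: Loose glass vial with dark stopper, 33 x 33 x 58 mm, standing behind the fixture; origin under its middle. Not to be moved.
- small_jar: Loose small glass jar, 42 x 42 x 43 mm, standing beyond the +y end of the fixture; origin under its middle. Not to be moved.
- dropper: Loose dropper bottle, 27 x 27 x 74 mm, standing behind the fixture; origin under its middle. Not to be moved.

How it is judged (in metres and radians):
On the way, in this order (a step that is already met when the one before it is completed fails the run):
1. the plunger is parked in its rest notch and let go, with the carriage still at the loading position (value of joint plunger above 0.0055 m and value of joint knob between 1.19 and 1.43 rad and value of joint carriage below 0.005 m and contact force between the fingers and anything else below 0.3 N), for 0.3 s.
2. the carriage stands against the end stop (value of joint carriage above 0.0975 m), for 0.2 s.
At the end, for the whole second after the job is handed in: The carriage stands at the end stop (within 2.5 mm of the buffer), at rest, and the plunger is parked retracted in its rest notch (knob turned 1.31 rad, within 0.12 rad; lift over 5.5 mm) (value of joint carriage above 0.0975 m and value of joint plunger above 0.0055 m and value of joint knob between 1.19 and 1.43 rad and velocity of joint carriage between -0.005 and 0.005 m/s); the robot touches nothing.
It fails at once if the plunger or anything else is forced against the sleeve with more than 18 N (contact force between sleeve and anything else above 18 N).
It fails at once if the end stop is pressed with more than 18 N (contact force between end_stop and anything else above 18 N).
It fails at once if a bystander is moved by more than 15 mm (distance of any of spare_vial, small_jar, dropper from where it was at the start of the episode above 0.015 m).
It also fails if it takes over 72 s, if anything falls off the work surface, if the arm or the gripper's body presses on something with over 40 N, if the wrist force passes 120 N, or if a joint passes its speed limit or range.

ROBOT

A 6-joint arm with a two-finger parallel gripper is mounted at the origin on a cart in front of the work surface, level with it; the furniture and walls round the work are solid. World frame = base frame: x ahead of the robot, y to its left, z up, the work surface at z = 0. Lengths are in mm, angles in rad, forces in N, time in s.
With the tool pointing down it reaches from about 350 to 875 mm from the base axis. Payload 4.2 kg.
Tool frame: the origin (TCP) lies at the very end of the fingers, on their centre line; the grasp point (between the pads) lies arm.grip_point_offset behind it (arm.grip_point_offset is the distance from the TCP to the grasp point, in mm); z points along the fingers, y is the line along which they close (so a half turn about z gives the same grasp; the last joint's range is limited). The gripper opens to 85 mm and grips with 20 to 120 N. Pads are 22 mm wide; open, the fingers measure 114 mm over their backs; the gripper's body (76 mm by 85 mm) begins 54 mm behind the grasp point. The pads swing forward as they close: fully open they stand 13 mm farther back than shut.
Start: joints at [-1.04, 0.385, 0.008, 0, -1.194, -0.259], TCP at [167.808, -602.03, 231.312] pointing down, gripper open.
Joint ranges: [-3.14, 3.14], [-1.21, 2.06], [-1.07, 1.41], [-3.16, 2.05], [-2.99, -0.16], [-3.1, 3.1]. Speed limits (rad/s): [2.79, 2.79, 3.14, 3.14, 3.14, 3.14].

INTERFACE

Orientations are given as a unit quaternion [x, y, z, w].
In Python, from bench import arm, cams, ticket gives the robot as it stands.
- The arm moves only by the tool servo_tool, never from a script. Its argument "commands" is a list that holds one entry, the list of rows, each a list of 7 numbers: the closure in counts, from 0 (fully open) to 255 (shut), then the shift along the tool's x, y, z in m, then the turn, a rotation vector about the tool's x, y, z in degrees. In form: [[[grip, x, y, z, ax, ay, az], ...]]. A call has 1 to 10 rows; each row shifts and turns the commanded pose from where the row before left it, along the tool's axes as they then stand; what a row does not reach is not made up. A row lasts 1/12 s, in which the tool goes at most 41.7 mm and 7.16 degrees, less where a joint would pass 70% of its speed; a pose out of reach is approached as far as the arm can. A call with a gripper value outside its range is refused whole. The fingers move at their own pace and stop on an object; the grip force is fixed at half the most. Time passes only in rows, so rows that do not move let the fingers close. It gives the time, the measured TCP pose, the force, the opening and the grip force at its end, in the units of the state.
- arm.read_state(): the state, without advancing time (a new reading comes with each control period).
- cams.get_image(name): name is "scene" or "top" or "wrist"; returns a dict with "frame" (384x512x3 uint8, blue, green, red), "K" (3x3 intrinsics, pixels), "T" (4x4, takes a point from camera to world coordinates). Camera axes: x right, y up, looking along -z (the intrinsics and any distortion apply to the point x, -y, -z); pixel columns grow to the right and rows downward; lengths in mm; the calibration is good to about 2 mm. A picture is of the moment at which its call begins. There is no depth.
- ticket.job_done(): hands the job in; it is judged then, once.
The state is a dict: "clock": time; "joints": joint angles; "joint_vel": joint speeds; "joint_efforts": joint torques, N m; "position": TCP position; "ee_rot": TCP orientation; "contact_force": force on the tool from outside, world axes, zero at the start; "wrist_torque": the same for the moment, N m; "gripper_width": finger opening in mm; "grasp_force": force on a finger pad.
Only numpy, scipy, OpenCV 4.12 (cv2) and the standard library are available. Lean on these libraries where they do the work, as an engineer would, in place of code of your own. Each camera call takes 0.05 s, during which the arm holds its last target. There are 200 camera calls.

## Working session

There is one attempt and no reset: what is moved stays moved. The work goes in short steps, Python scripts to look and compute and a tool call to move; the robot and the scene stay as the last step left them, time stands still between calls to the robot, and variables do not carry over. Pictures are saved under pics/ and viewed, at most 10 in all, crops included, and the job is handed in when it is done.

Besides the shell and the picture viewer there is one more tool, called after "Request:" as name([rows], argument=value, ...), one row to a line, values as JSON. servo_tool: Moves the arm, as the interface text tells. Its arguments: {"type":"object","properties":{"commands":{"type":"array","items":{"type":"array","items":{"type":"array","items":{"type":"number"}}}}},"required":["commands"]}

```bash
ls; mkdir -p pics; python3 - <<'E'
from bench import arm,cams,ticket
import cv2,numpy as np
s=arm.read_state();print({k:np.round(v,3).tolist() for k,v in s.items()},arm.grip_point_offset)
for n in("scene","top"):
    d=cams.get_image(n);cv2.imwrite(f"pics/{n}0.png",d["frame"]);print(n,d["K"].round(1).tolist(),d["T"].round(3).tolist(),[k for k in d])
E
```

```text
pics
{'clock': 0.0, 'joints': [-1.04, 0.386, 0.007, -0.001, -1.194, -0.259], 'joint_vel': [-0.001, 0.002, 0.001, -0.0, 0.001, 0.0], 'joint_efforts': [0.0, -39.229, 18.841, 4.186, -0.005, -0.0], 'position': [167.65, -601.482, 230.223], 'ee_rot': [-0.135, 0.991, 0.001, -0.0], 'contact_force': [-0.727, 0.207, 0.33], 'wrist_torque': [-0.024, -0.003, -0.004], 'grasp_force': 0.0, 'gripper_width': 85.376} 18.700000000000003
scene [[419.4, 0.0, 252.0], [0.0, 419.4, 192.3], [0.0, 0.0, 1.0]] [[-0.48, 0.598, -0.642, 40.269], [-0.877, -0.34, 0.339, 359.382], [-0.016, 0.726, 0.687, 764.985], [0.0, 0.0, 0.0, 1.0]] ['frame', 'K', 'T']
top [[419.4, 0.0, 246.3], [0.0, 419.4, 192.6], [0.0, 0.0, 1.0]] [[-0.019, 0.986, -0.165, 487.201], [-1.0, -0.019, 0.003, 16.038], [-0.0, 0.165, 0.986, 1125.346], [0.0, 0.0, 0.0, 1.0]] ['frame', 'K', 'T']
```

View pics/scene0.png

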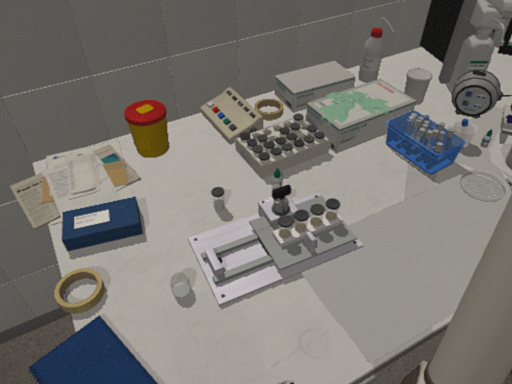

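View pics/top0.png

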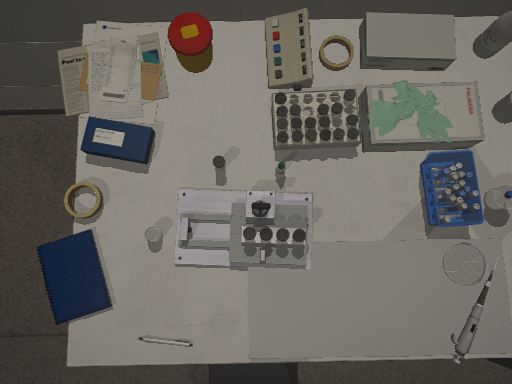

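The top view shows the plate at about cols 176–313, rows 188–270. The end stop is at (186,232), the knob at (261,208) and the tab near (262,256). The vial is at (219,162), the dropper at (281,168) and the jar at (153,235). I'll enlarge this area.

```bash
python3 - <<'E'
import cv2
i=cv2.imread("pics/top0.png")[175:285,165:325]
cv2.imwrite("pics/top0c.png",cv2.convertScaleAbs(cv2.resize(i,None,fx=5,fy=5,interpolation=cv2.INTER_CUBIC),alpha=1.3))
E
```

```text
(no output)
```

View pics/top0c.png

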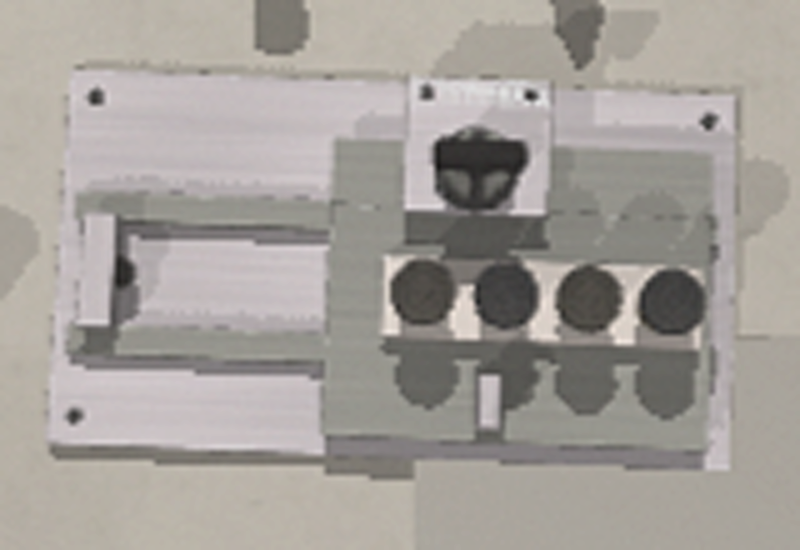

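The crop shows plate corners at TL(72,68), TR(738,88), BR(728,470), BL(50,445), the knob bar top at about (480,155) and the tab top at (489,402).

```bash
cat > h.py <<'E'
from bench import arm,cams,ticket
import cv2,numpy as np
from scipy.spatial.transform import Rotation as R
def ray(K,T,uv,z):
    d=np.array([(uv[0]-K[0,2])/K[0,0],-(uv[1]-K[1,2])/K[1,1],-1.]);d=T[:3,:3]@d;o=T[:3,3]
    return o+d*(z-o[2])/d[2]
def proj(K,T,p):
    c=T[:3,:3].T@(np.asarray(p,float)-T[:3,3]);return np.array([K[0,0]*c[0]/-c[2]+K[0,2],K[1,1]*-c[1]/-c[2]+K[1,2]])
E
python3 - <<'E'
from h import *
from scipy.optimize import least_squares
d=cams.get_image("top");K,T=d["K"],d["T"]
f=lambda u:(165+(u[0]+.5)/5-.5,175+(u[1]+.5)/5-.5)
px=[(72,68),(738,88),(728,470),(50,445),(489,402),(480,155)]
L=np.array([(110,180,10),(110,-180,10),(-90,-180,10),(-90,180,10),(-60,-50,78),(58,-40,122)],float)
W=np.array([ray(K,T,f(u),l[2])for u,l in zip(px,L)]);print(W.round(1))
def tr(q,l):return R.from_euler('z',q[2]).apply(l)+[q[0],q[1],0]
q=least_squares(lambda q:(tr(q,L)-W)[:,:2].ravel(),[480,0,0]).x
print(q,(tr(q,L)-W).round(1))
print("knob",tr(q,L[5]),"tab",tr(q,L[4]),"yaw deg",np.degrees(q[2]))
# scene overlay check
s=cams.get_image("scene");im=s["frame"].copy()
for l in L:
    u=proj(s["K"],s["T"],tr(q,l));cv2.circle(im,tuple(int(round(a*16)) for a in u),24,(0,0,255),1,cv2.LINE_AA,4)
im=cv2.resize(im[170:310,170:370],None,fx=4,fy=4,interpolation=cv2.INTER_CUBIC);cv2.imwrite("pics/ov.png",im)
E
```

```text
[[ 688.8  194.2   10. ]
 [ 671.1 -165.    10. ]
 [ 468.6 -150.7   10. ]
 [ 488.2  204.2   10. ]
 [ 505.   -23.9   78. ]
 [ 622.2  -20.9  122. ]]
[ 5.68510755e+02  2.16584247e+01 -5.50582884e-02] [[-0.6  1.1  0. ]
 [-2.7  0.9  0. ]
 [ 0.1 -2.4  0. ]
 [ 0.4  2.1  0. ]
 [ 0.8 -1.   0. ]
 [ 2.  -0.6  0. ]]
knob [624.22164707 -21.47272987 122.        ] tab [505.85015064 -24.96398055  78.        ] yaw deg -3.154607552647956
```

View pics/ov.png

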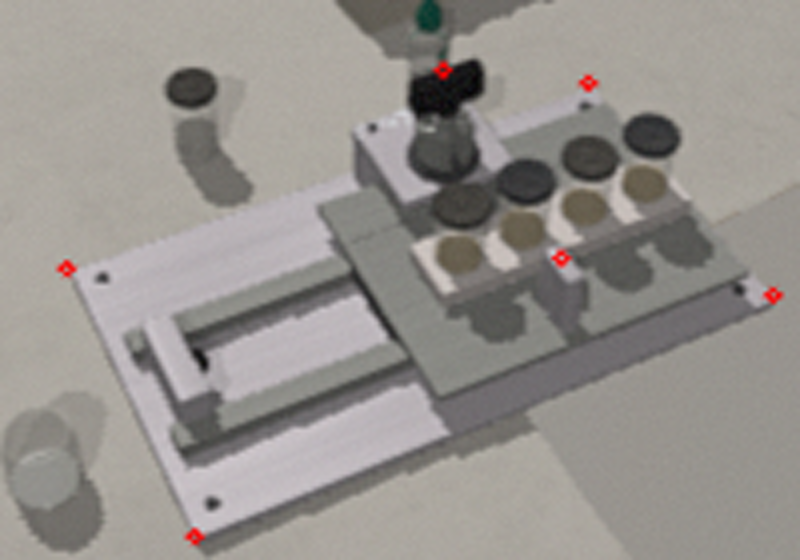

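The overlay agrees to about 2 mm, with the marks slightly too far from the robot, so I take the knob at about (622.5,-21) and the yaw as -3.15°. Now I approach above the knob, with the fingers partly closed to clear the vials.

Request:
servo_tool([
  [[135,-0.0297,0.0219,0,0,0,0],[135,-0.0297,0.0219,0,0,0,0],[135,-0.0297,0.0219,0,0,0,0],[135,-0.0297,0.0219,0,0,0,0],[135,-0.0297,0.0219,0,0,0,0],[135,-0.0297,0.0219,0,0,0,0],[135,-0.0297,0.0219,0,0,0,0],[135,-0.0297,0.0219,0,0,0,0],[135,-0.0297,0.0219,0,0,0,0],[135,-0.0297,0.0219,0,0,0,0]],
])

```text
clock: 1.03
position: [395.8, -309.7, 231.4]
ee_rot: [-0.135, 0.991, -0.0, 0.0]
contact_force: [-0.3, -0.2, -0.4]
gripper_width: 40.2
grasp_force: 0.0
```

Request:
servo_tool([
  [[135,-0.0297,0.0219,0,0,0,0],[135,-0.0297,0.0219,0,0,0,0],[135,-0.0297,0.0219,0,0,0,0],[135,-0.0297,0.0219,0,0,0,0],[135,-0.0297,0.0219,0,0,0,0],[135,-0.0297,0.0219,0,0,0,0],[135,-0.0297,0.0219,0,0,0,0],[135,-0.0297,0.0219,0,0,0,0],[135,-0.0297,0.0219,0,0,0,0],[135,-0.0297,0.0219,0,0,0,0]],
])

```text
clock: 1.87
position: [623.1, -19.0, 231.2]
ee_rot: [-0.136, 0.991, 0.0, -0.0]
contact_force: [-0.0, -1.4, -0.5]
gripper_width: 40.2
grasp_force: 0.0
```

Request:
servo_tool([
  [[135,0,0,0,0,0,-7.135],[135,0,0,0,0,0,-7.135],[135,0,0,0,0,0,-7.135],[135,0,0,0,0,0,-7.135],[135,0,0,0,0,0,-7.135],[135,0,0,0,0,0,-7.135],[135,0,0,0,0,0,-7.135],[135,0,0,0,0,0,-7.135],[135,0,0,0,0,0,-7.135],[135,0,0,0,0,0,-7.135]],
])

```text
clock: 2.7
position: [622.3, -20.6, 231.0]
ee_rot: [-0.69, 0.724, 0.0, -0.0]
contact_force: [1.0, -0.0, -0.3]
gripper_width: 40.2
grasp_force: 0.0
```

```bash
python3 - <<'E'
from h import *
d=cams.get_image("wrist");K,T=d["K"],d["T"];im=d["frame"].copy()
s=arm.read_state();print(s["position"])
for p in [(622.5,-21,122),(505.5,-24.5,78)]: print(proj(K,T,p)); cv2.circle(im,tuple(int(a) for a in proj(K,T,p)),2,(0,0,255),-1)
cv2.imwrite("pics/w1.png",im)
E
```

```text
[622.23411238 -20.6146023  230.98303197]
[259.103475   185.35045904]
[382.55729013 164.51465677]
```

View pics/w1.png

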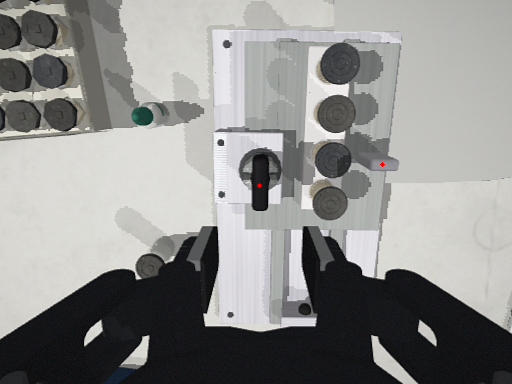

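The wrist view shows the bar at cols 252–268, rows 153–211, centred at about (260,182). That is within 1–2 mm of the prediction at (259,185). Descending.

Request:
servo_tool([
  [[135,0.001,0,0.03,0,0,0],[135,0,0,0.03,0,0,0],[135,0,0,0.03,0,0,0],[135,0,0,0.025,0,0,0],[135,0,0,0.01,0,0,0],[135,0,0,0.006,0,0,0],[135,0,0,0.005,0,0,0],[135,0,0,0,0,0,0],[135,0,0,0,0,0,0]],
])

```text
clock: 3.5
position: [623.3, -21.5, 96.6]
ee_rot: [-0.688, 0.726, -0.001, 0.001]
contact_force: [0.3, -0.2, -0.7]
gripper_width: 40.2
grasp_force: 0.0
```

Request:
servo_tool([
  [[135,0,0,0.001,0,0,0],[180,0,0,0,0,0,0],[180,0,0,0,0,0,0],[190,0,0,0,0,0,0],[200,0,0,0,0,0,0],[200,0,0,0,0,0,0]],
])

```text
clock: 4.0
position: [622.4, -21.6, 94.5]
ee_rot: [-0.688, 0.726, -0.0, 0.0]
contact_force: [0.3, -0.7, -0.3]
gripper_width: 18.6
grasp_force: 0.0
```

Request:
servo_tool([
  [[205,0,0,0,0,0,0],[208,0,0,0,0,0,0],[211,0,0,0,0,0,0],[214,0,0,0,0,0,0],[217,0,0,0,0,0,0]],
])

```text
clock: 4.42
position: [622.3, -21.7, 94.4]
ee_rot: [-0.688, 0.726, 0.0, -0.0]
contact_force: [-0.9, -0.0, 0.4]
gripper_width: 13.7
grasp_force: 33.7
```

Request:
servo_tool([
  [[235,0,0,0,0,0,0],[255,0,0,0,0,0,0],[255,0,0,0,0,0,0]],
])

```text
clock: 4.67
position: [622.3, -21.7, 94.4]
ee_rot: [-0.688, 0.726, 0.0, -0.0]
contact_force: [-0.1, -0.3, 1.8]
gripper_width: 13.0
grasp_force: 58.5
```

Request:
servo_tool([
  [[255,0,0,-0.002,0,0,0],[255,0,0,-0.002,0,0,0],[255,0,0,-0.002,0,0,0],[255,0,0,-0.001,0,0,0],[255,0,0,-0.001,0,0,0],[255,0,0,0,0,0,0]],
])

```text
clock: 5.17
position: [622.1, -21.6, 101.9]
ee_rot: [-0.688, 0.726, 0.0, -0.0]
contact_force: [1.7, -1.2, -7.7]
gripper_width: 13.2
grasp_force: 58.6
```

Request:
servo_tool([
  [[255,0,0,-0.0005,0,0,0],[255,0,0,-0.0005,0,0,0],[255,0,0,-0.0005,0,0,0],[255,0,0,-0.0005,0,0,0],[255,0,0,0,0,0,0]],
])

```text
clock: 5.58
position: [622.1, -21.6, 104.3]
ee_rot: [-0.688, 0.726, 0.0, -0.0]
contact_force: [0.9, -0.7, -8.9]
gripper_width: 12.9
grasp_force: 58.6
```

Request:
servo_tool([
  [[255,0,0,-0.0005,0,0,0],[255,0,0,-0.0005,0,0,0],[255,0,0,0,0,0,0]],
])

```text
clock: 5.83
position: [622.1, -21.7, 105.3]
ee_rot: [-0.688, 0.726, 0.0, -0.0]
contact_force: [1.8, 0.4, -8.7]
gripper_width: 12.6
grasp_force: 58.6
```

Request:
servo_tool([
  [[255,0,0,-0.0005,0,0,0],[255,0,0,-0.0005,0,0,0],[255,0,0,0,0,0,0]],
])

```text
clock: 6.08
position: [622.1, -21.7, 106.3]
ee_rot: [-0.688, 0.726, 0.0, -0.0]
contact_force: [1.1, 0.1, -7.8]
gripper_width: 13.2
grasp_force: 58.5
```

Request:
servo_tool([
  [[255,0,0,-0.0002,0,0,0],[255,0,0,-0.0003,0,0,0],[255,0,0,0,0,0,0]],
])

```text
clock: 6.33
position: [622.2, -21.7, 106.8]
ee_rot: [-0.688, 0.726, 0.0, -0.0]
contact_force: [0.1, -1.2, -8.2]
gripper_width: 13.4
grasp_force: 58.5
```

```bash
python3 -c "
from h import *
s=arm.read_state();print(s['wrist_torque'],s['contact_force'],s['position'])"
```

```text
[-0.0441612  -0.28142935 -0.01267583] [ 0.12653918 -1.18405072 -8.15270271] [622.15137279 -21.65566289 106.75117243]
```

Request:
servo_tool([
  [[255,0,0,0,0,0,-2],[255,0,0,0,0,0,-2],[255,0,0,0,0,0,-1],[255,0,0,0,0,0,0]],
])

```text
clock: 6.67
position: [622.2, -21.6, 106.8]
ee_rot: [0.719, -0.695, -0.0, 0.0]
contact_force: [0.8, 0.4, -9.5]
gripper_width: 13.3
grasp_force: 58.5
```

```bash
python3 -c "
from h import *
s=arm.read_state();print(s['wrist_torque'],s['contact_force'],s['position'])"
```

```text
[-0.07361259 -0.24815803 -0.05266309] [ 0.81971588  0.39042506 -9.4788286 ] [622.20120945 -21.64961916 106.75377725]
```

Request:
servo_tool([
  [[255,0,0,0,0,0,-1],[255,0,0,0,0,0,0]],
])

```text
clock: 6.83
position: [622.2, -21.7, 106.8]
ee_rot: [0.725, -0.689, -0.0, 0.0]
contact_force: [0.8, -0.5, -8.6]
gripper_width: 12.8
grasp_force: 58.5
```

```bash
python3 -c "
from h import *
s=arm.read_state();print(s['wrist_torque'],s['contact_force'],s['position'])"
```

```text
[-0.08580408 -0.19205817 -0.02498104] [ 0.82360306 -0.50251645 -8.56369762] [622.21958298 -21.67420608 106.75044848]
```

Request:
servo_tool([
  [[255,0,0,0,0,0,-1],[255,0,0,0,0,0,0]],
])

```text
clock: 7.0
position: [622.3, -21.7, 106.8]
ee_rot: [0.731, -0.682, -0.0, 0.0]
contact_force: [0.6, -0.2, -10.2]
gripper_width: 13.3
grasp_force: 58.5
```

```bash
cat > t.py <<'E'
from h import *
s=arm.read_state();print(s['clock'],s['wrist_torque'].round(3),s['contact_force'].round(1),s['position'].round(2))
E
python3 t.py
```

```text
7.0 [-0.052 -0.159 -0.132] [  0.6  -0.2 -10.2] [622.26 -21.66 106.77]
```

Request:
servo_tool([
  [[255,0,0,0,0,0,-0.5],[255,0,0,0,0,0,0]],
])

```text
clock: 7.17
position: [622.3, -21.7, 106.8]
ee_rot: [0.734, -0.679, -0.0, 0.0]
contact_force: [1.2, -0.6, -8.5]
gripper_width: 12.7
grasp_force: 58.5
```

```bash
python3 t.py
```

```text
7.1667 [-0.063 -0.13  -0.156] [ 1.2 -0.6 -8.5] [622.26 -21.67 106.76]
```

In-slot torque builds from about 6° of twist. I'll back off to about 7°, then lift with this light preload and watch for the torque to vanish.

Request:
servo_tool([
  [[255,0,0,0,0,0,0.5],[255,0,0,-0.0004,0,0,0],[255,0,0,-0.0003,0,0,0],[255,0,0,0,0,0,0]],
])

```text
clock: 7.5
position: [622.1, -21.7, 106.9]
ee_rot: [0.731, -0.683, -0.0, 0.0]
contact_force: [1.0, 0.1, -13.0]
gripper_width: 13.1
grasp_force: 58.5
```

```bash
python3 t.py
```

```text
7.5 [-0.086 -0.535 -0.078] [  1.    0.1 -13. ] [622.14 -21.66 106.88]
```

Request:
servo_tool([
  [[255,0,0,-0.0004,0,0,0],[255,0,0,-0.0003,0,0,0],[255,0,0,0,0,0,0]],
])

```text
clock: 7.75
position: [622.2, -21.6, 107.6]
ee_rot: [0.731, -0.683, -0.0, 0.0]
contact_force: [1.3, -0.1, -14.8]
gripper_width: 12.8
grasp_force: 58.5
```

```bash
python3 t.py
```

```text
7.75 [-0.184 -0.696 -0.149] [  1.3  -0.1 -14.8] [622.15 -21.62 107.64]
```

Request:
servo_tool([
  [[255,0,0,0,0,0,1.5],[255,0,0,0,0,0,1.5],[255,0,0,0,0,0,0]],
])

```text
clock: 8.0
position: [622.2, -21.6, 108.7]
ee_rot: [0.713, -0.701, -0.0, 0.0]
contact_force: [1.1, 0.4, -9.7]
gripper_width: 12.8
grasp_force: 59.1
```

```bash
python3 t.py
```

```text
8.0 [-0.087 -0.1   -0.006] [ 1.1  0.4 -9.7] [622.22 -21.63 108.7 ]
```

Request:
servo_tool([
  [[255,0,0,0,0,0,-1.5],[255,0,0,0,0,0,-1.5],[255,0,0,0,0,0,0]],
])

```text
clock: 8.25
position: [622.3, -21.7, 108.7]
ee_rot: [0.731, -0.682, 0.0, 0.0]
contact_force: [0.5, -0.6, -10.8]
gripper_width: 12.6
grasp_force: 59.2
```

```bash
python3 t.py
```

```text
8.25 [-0.044 -0.108 -0.128] [  0.5  -0.6 -10.8] [622.26 -21.66 108.66]
```

Request:
servo_tool([
  [[255,0,0,0,0,0,1.5],[255,0,0,0,0,0,1.5],[255,0,0,-0.0004,0,0,0],[255,0,0,-0.0004,0,0,0],[255,0,0,0,0,0,0]],
])

```text
clock: 8.67
position: [622.3, -21.7, 109.3]
ee_rot: [0.713, -0.701, -0.0, 0.0]
contact_force: [0.5, 0.6, -9.0]
gripper_width: 13.2
grasp_force: 59.2
```

Request:
servo_tool([
  [[255,0,0,0,0,0,-1.5],[255,0,0,0,0,0,-1.5],[255,0,0,0,0,0,0]],
])

```text
clock: 8.92
position: [622.3, -21.7, 109.3]
ee_rot: [0.731, -0.682, -0.0, 0.0]
contact_force: [-0.3, -0.1, -9.5]
gripper_width: 12.8
grasp_force: 59.3
```

```bash
python3 t.py
```

```text
8.9167 [-0.026  0.09  -0.082] [-0.3 -0.1 -9.5] [622.31 -21.68 109.27]
```

Request:
servo_tool([
  [[255,0,0,0,0,0,1.5],[255,0,0,0,0,0,1.5],[255,0,0,-0.0004,0,0,0],[255,0,0,-0.0004,0,0,0],[255,0,0,0,0,0,0]],
])

```text
clock: 9.33
position: [622.3, -21.7, 109.8]
ee_rot: [0.713, -0.701, -0.0, 0.0]
contact_force: [0.7, -0.9, -11.1]
gripper_width: 13.3
grasp_force: 59.1
```

Request:
servo_tool([
  [[255,0,0,0,0,0,-1.5],[255,0,0,0,0,0,-1.5],[255,0,0,0,0,0,0]],
])

```text
clock: 9.58
position: [622.3, -21.7, 109.8]
ee_rot: [0.731, -0.682, -0.0, 0.0]
contact_force: [-0.1, -0.1, -9.5]
gripper_width: 12.5
grasp_force: 59.2
```

```bash
python3 t.py
```

```text
9.5833 [-0.018  0.065 -0.125] [-0.1 -0.1 -9.5] [622.31 -21.66 109.84]
```

Request:
servo_tool([
  [[255,0,0,0,0,0,1.5],[255,0,0,0,0,0,1.5],[255,0,0,-0.0004,0,0,0],[255,0,0,-0.0004,0,0,0],[255,0,0,0,0,0,0]],
])

```text
clock: 10.0
position: [622.3, -21.7, 110.6]
ee_rot: [0.713, -0.701, -0.0, 0.0]
contact_force: [-1.3, 0.3, -9.3]
gripper_width: 13.2
grasp_force: 59.1
```

Request:
servo_tool([
  [[255,0,0,0,0,0,-1.5],[255,0,0,0,0,0,-1.5],[255,0,0,0,0,0,0]],
])

```text
clock: 10.25
position: [622.3, -21.7, 110.6]
ee_rot: [0.731, -0.682, -0.0, 0.0]
contact_force: [-0.8, 0.1, -10.0]
gripper_width: 12.8
grasp_force: 59.1
```

```bash
python3 t.py
```

```text
10.25 [ 0.015  0.034 -0.142] [ -0.8   0.1 -10. ] [622.31 -21.67 110.59]
```

Request:
servo_tool([
  [[255,0,0,0,0,0,1.5],[255,0,0,0,0,0,1.5],[255,0,0,-0.0003,0,0,0],[255,0,0,-0.0003,0,0,0],[255,0,0,0,0,0,0]],
])

```text
clock: 10.67
position: [622.3, -21.7, 111.2]
ee_rot: [0.713, -0.701, -0.0, 0.0]
contact_force: [-1.0, -0.4, -10.1]
gripper_width: 12.9
grasp_force: 59.1
```

Request:
servo_tool([
  [[255,0,0,0,0,0,-1.5],[255,0,0,0,0,0,-1.5],[255,0,0,0,0,0,0]],
])

```text
clock: 10.92
position: [622.3, -21.6, 111.2]
ee_rot: [0.731, -0.682, -0.0, 0.0]
contact_force: [-0.4, -0.1, -10.4]
gripper_width: 13.0
grasp_force: 59.1
```

```bash
python3 t.py
```

```text
10.9167 [-0.03   0.002 -0.096] [ -0.4  -0.1 -10.4] [622.29 -21.64 111.21]
```

Request:
servo_tool([
  [[255,0,0,0,0,0,1.5],[255,0,0,0,0,0,1.5],[255,0,0,-0.0004,0,0,0],[255,0,0,-0.0004,0,0,0],[255,0,0,0,0,0,0]],
])

```text
clock: 11.33
position: [622.3, -21.7, 112.1]
ee_rot: [0.713, -0.701, -0.0, 0.0]
contact_force: [-0.9, -0.2, -10.8]
gripper_width: 13.1
grasp_force: 59.1
```

Request:
servo_tool([
  [[255,0,0,0,0,0,-1.5],[255,0,0,0,0,0,-1.5],[255,0,0,0,0,0,0]],
])

```text
clock: 11.58
position: [622.3, -21.7, 112.1]
ee_rot: [0.731, -0.682, -0.0, 0.0]
contact_force: [-0.2, -0.9, -10.8]
gripper_width: 13.1
grasp_force: 59.1
```

```bash
python3 t.py
```

```text
11.5833 [-0.071  0.074 -0.099] [ -0.2  -0.9 -10.8] [622.31 -21.66 112.09]
```

Request:
servo_tool([
  [[255,0,0,0,0,0,1.5],[255,0,0,0,0,0,1.5],[255,0,0,-0.0003,0,0,0],[255,0,0,-0.0003,0,0,0],[255,0,0,0,0,0,0]],
])

```text
clock: 12.0
position: [622.3, -21.7, 112.7]
ee_rot: [0.713, -0.701, -0.0, 0.0]
contact_force: [-1.2, -0.7, -10.2]
gripper_width: 13.2
grasp_force: 59.1
```

Request:
servo_tool([
  [[255,0,0,0,0,0,-1.5],[255,0,0,0,0,0,-1.5],[255,0,0,0,0,0,0]],
])

```text
clock: 12.25
position: [622.3, -21.7, 112.7]
ee_rot: [0.731, -0.682, 0.0, -0.0]
contact_force: [0.1, -0.5, -10.4]
gripper_width: 13.2
grasp_force: 59.2
```

```bash
python3 t.py
```

```text
12.25 [-0.08   0.165 -0.007] [  0.1  -0.5 -10.4] [622.35 -21.66 112.73]
```

Torque has dropped to zero, so the pin is probably clear at about 18 mm. I'll lift 0.4 mm more and confirm with more twist.

Request:
servo_tool([
  [[255,0,0,-0.0002,0,0,0],[255,0,0,-0.0002,0,0,0],[255,0,0,0,0,0,-1],[255,0,0,0,0,0,0]],
])

```text
clock: 12.58
position: [622.3, -21.7, 112.9]
ee_rot: [0.737, -0.676, -0.0, 0.0]
contact_force: [0.4, -1.0, -11.0]
gripper_width: 13.1
grasp_force: 59.0
```

```bash
python3 t.py
```

```text
12.5833 [-0.145  0.051 -0.027] [  0.4  -1.  -11. ] [622.33 -21.65 112.91]
```

Request:
servo_tool([
  [[255,0,0,0,0,0,-1],[255,0,0,0,0,0,0]],
])

```text
clock: 12.75
position: [622.3, -21.7, 112.9]
ee_rot: [0.743, -0.669, -0.0, 0.0]
contact_force: [-0.5, -0.4, -11.3]
gripper_width: 13.0
grasp_force: 59.0
```

```bash
python3 t.py
```

```text
12.75 [-0.042  0.029 -0.205] [ -0.5  -0.4 -11.3] [622.32 -21.68 112.92]
```

Request:
servo_tool([
  [[255,0,0,0,0,0,0]],
])

```text
clock: 12.83
position: [622.3, -21.7, 112.9]
ee_rot: [0.743, -0.67, -0.0, 0.0]
contact_force: [0.1, -1.1, -11.5]
gripper_width: 13.1
grasp_force: 59.0
```

```bash
python3 t.py
```

```text
12.8333 [-0.118  0.051 -0.158] [  0.1  -1.1 -11.5] [622.32 -21.65 112.93]
```

Request:
servo_tool([
  [[255,0,0,0,0,0,1],[255,0,0,-0.0003,0,0,0],[255,0,0,0,0,0,0]],
])

```text
clock: 13.08
position: [622.3, -21.7, 113.5]
ee_rot: [0.737, -0.676, 0.0, 0.0]
contact_force: [-0.6, 0.6, -10.3]
gripper_width: 12.6
grasp_force: 59.2
```

```bash
python3 t.py
```

```text
13.0833 [-0.059  0.258 -0.056] [ -0.6   0.6 -10.3] [622.35 -21.66 113.52]
```

Request:
servo_tool([
  [[255,0,0,0,0,0,-1],[255,0,0,0,0,0,0]],
])

```text
clock: 13.25
position: [622.4, -21.7, 113.6]
ee_rot: [0.743, -0.669, 0.0, 0.0]
contact_force: [-1.6, -0.5, -9.7]
gripper_width: 12.7
grasp_force: 59.3
```

```bash
python3 t.py
```

```text
13.25 [-0.077  0.301 -0.042] [-1.6 -0.5 -9.7] [622.37 -21.66 113.62]
```

Request:
servo_tool([
  [[255,0,0,0,0,0,-1],[255,0,0,0,0,0,0]],
])

```text
clock: 13.42
position: [622.4, -21.7, 113.7]
ee_rot: [0.749, -0.663, 0.0, -0.0]
contact_force: [-1.6, -0.5, -7.6]
gripper_width: 13.0
grasp_force: 59.4
```

```bash
python3 t.py
```

```text
13.4167 [-0.076  0.474 -0.036] [-1.6 -0.5 -7.6] [622.37 -21.68 113.65]
```

Request:
servo_tool([
  [[255,0,0,-0.0003,0,0,0],[255,0,0,-0.0002,0,0,0],[255,0,0,0,0,0,0]],
])

```text
clock: 13.67
position: [622.4, -21.6, 113.9]
ee_rot: [0.749, -0.663, 0.0, 0.0]
contact_force: [-1.7, -1.0, -9.8]
gripper_width: 13.0
grasp_force: 59.4
```

```bash
python3 t.py
```

```text
13.6667 [-0.012  0.334  0.027] [-1.7 -1.  -9.8] [622.38 -21.64 113.89]
```

Request:
servo_tool([
  [[255,0,0,0,0,0,-1],[255,0,0,0,0,0,0]],
])

```text
clock: 13.83
position: [622.4, -21.7, 114.0]
ee_rot: [0.755, -0.656, 0.0, 0.0]
contact_force: [-1.1, -0.9, -8.7]
gripper_width: 13.0
grasp_force: 59.4
```

```bash
python3 t.py
```

```text
13.8333 [-0.122  0.421 -0.027] [-1.1 -0.9 -8.7] [622.4  -21.67 113.96]
```

Request:
servo_tool([
  [[255,0,0,-0.0002,0,0,0],[255,0,0,-0.0002,0,0,0],[255,0,0,0,0,0,0]],
])

```text
clock: 14.08
position: [622.4, -21.7, 114.2]
ee_rot: [0.754, -0.657, 0.0, -0.0]
contact_force: [-1.3, -1.1, -9.1]
gripper_width: 12.9
grasp_force: 59.4
```

```bash
python3 t.py
```

```text
14.0833 [-0.068  0.269 -0.065] [-1.3 -1.1 -9.1] [622.39 -21.66 114.21]
```

Request:
servo_tool([
  [[255,0,0,0,0,0,-2],[255,0,0,0,0,0,0]],
])

```text
clock: 14.25
position: [622.4, -21.7, 114.5]
ee_rot: [0.766, -0.643, 0.0, -0.0]
contact_force: [-1.4, 0.4, -7.5]
gripper_width: 12.7
grasp_force: 59.6
```

```bash
python3 t.py
```

```text
14.25 [ 0.005  0.506 -0.003] [-1.4  0.4 -7.5] [622.43 -21.65 114.51]
```

Request:
servo_tool([
  [[255,0,0,-0.0002,0,0,0],[255,0,0,-0.0002,0,0,0],[255,0,0,0,0,0,0]],
])

```text
clock: 14.5
position: [622.4, -21.7, 114.7]
ee_rot: [0.765, -0.643, 0.0, -0.0]
contact_force: [-1.3, -0.5, -7.6]
gripper_width: 13.2
grasp_force: 59.5
```

```bash
python3 t.py
```

```text
14.5 [-0.031  0.34   0.028] [-1.3 -0.5 -7.6] [622.43 -21.66 114.67]
```

Request:
servo_tool([
  [[255,0,0,0,0,0,-1],[255,0,0,0,0,0,0]],
])

```text
clock: 14.67
position: [622.4, -21.6, 114.6]
ee_rot: [0.771, -0.636, 0.0, -0.0]
contact_force: [-2.0, 0.5, -8.3]
gripper_width: 12.9
grasp_force: 59.5
```

```bash
python3 t.py
```

```text
14.6667 [-0.069  0.339  0.036] [-2.   0.5 -8.3] [622.42 -21.63 114.63]
```

The knob turns freely now. Twisting on.

Request:
servo_tool([
  [[255,0,0,0,0,0,-4],[255,0,0,0,0,0,-4],[255,0,0,0,0,0,-4],[255,0,0,0,0,0,0]],
])

```text
clock: 15.0
position: [622.5, -21.6, 115.0]
ee_rot: [0.834, -0.552, 0.0, -0.0]
contact_force: [-1.3, -0.4, -6.0]
gripper_width: 13.1
grasp_force: 59.7
```

```bash
python3 - <<'E'
exec(open('t.py').read())
d=cams.get_image("wrist");cv2.imwrite("pics/w2.png",d["frame"])
E
```

```text
15.0 [-0.03   0.5    0.016] [-1.3 -0.4 -6. ] [622.54 -21.61 115.02]
```

View pics/w2.png

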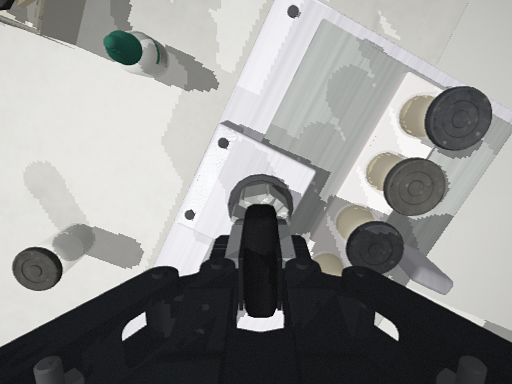

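Bar (cols 243–278) turned along with the gripper and is still gripped squarely. I'll continue the twist.

Request:
servo_tool([
  [[255,0,0,0,0,0,-4],[255,0,0,0,0,0,-4],[255,0,0,0,0,0,-4],[255,0,0,0,0,0,-4],[255,0,0,0,0,0,-4],[255,0,0,0,0,0,0]],
])

```text
clock: 15.55
position: [622.7, -21.5, 115.0]
ee_rot: [0.917, -0.4, 0.0, -0.0]
contact_force: [-1.0, -0.3, -6.0]
gripper_width: 12.9
grasp_force: 59.7
```

```bash
python3 t.py
```

```text
15.55 [0.061 0.47  0.022] [-1.  -0.3 -6. ] [622.66 -21.55 115.01]
```

Request:
servo_tool([
  [[255,0,0,0,0,0,-4],[255,0,0,0,0,0,-4],[255,0,0,0,0,0,-4],[255,0,0,0,0,0,-4],[255,0,0,0,0,0,-4],[255,0,0,0,0,0,-4],[255,0,0,0,0,0,-3],[255,0,0,0,0,0,-2.5],[255,0,0,0,0,0,0]],
])

```text
clock: 16.3
position: [622.7, -21.3, 114.1]
ee_rot: [0.988, -0.154, 0.0, -0.0]
contact_force: [0.8, 0.2, -10.1]
gripper_width: 13.0
grasp_force: 59.1
```

```bash
python3 t.py
```

```text
16.3 [ 0.276 -0.085  0.028] [  0.8   0.2 -10.1] [622.66 -21.34 114.07]
```

Full spring load is back, so the pin is over the notch. Lowering gently.

Request:
servo_tool([
  [[255,0,0,0.0005,0,0,0],[255,0,0,0.0005,0,0,0],[255,0,0,0.0005,0,0,0],[255,0,0,0,0,0,0]],
])

```text
clock: 16.63
position: [622.6, -21.4, 113.0]
ee_rot: [0.988, -0.153, 0.0, -0.0]
contact_force: [0.9, 1.6, -10.2]
gripper_width: 13.1
grasp_force: 59.1
```

Request:
servo_tool([
  [[255,0,0,0.0004,0,0,0],[255,0,0,0.0004,0,0,0],[255,0,0,0,0,0,0]],
])

```text
clock: 16.88
position: [622.6, -21.4, 112.4]
ee_rot: [0.988, -0.153, 0.0, -0.0]
contact_force: [0.5, 1.7, -9.0]
gripper_width: 13.2
grasp_force: 59.2
```

```bash
python3 t.py
```

```text
16.8833 [ 0.663 -0.274 -0.027] [ 0.5  1.7 -9. ] [622.64 -21.42 112.37]
```

Request:
servo_tool([
  [[255,0,0,0.0004,0,0,0],[255,0,0,0.0004,0,0,0],[255,0,0,0,0,0,0]],
])

```text
clock: 17.13
position: [622.6, -21.5, 111.7]
ee_rot: [0.988, -0.153, 0.0, -0.0]
contact_force: [0.7, 2.1, -9.8]
gripper_width: 12.7
grasp_force: 59.3
```

```bash
python3 t.py
```

```text
17.1333 [ 0.762 -0.334 -0.036] [ 0.7  2.1 -9.8] [622.62 -21.49 111.68]
```

Request:
servo_tool([
  [[255,0,0,0.0004,0,0,0],[255,0,0,0.0004,0,0,0],[255,0,0,0,0,0,0]],
])

```text
clock: 17.38
position: [622.7, -21.5, 111.5]
ee_rot: [0.988, -0.153, 0.0, -0.0]
contact_force: [0.3, 3.3, -4.3]
gripper_width: 12.9
grasp_force: 59.9
```

Request:
servo_tool([
  [[255,0,0,0.0003,0,0,0],[255,0,0,0.0003,0,0,0],[255,0,0,0,0,0,0]],
])

```text
clock: 17.63
position: [622.7, -21.5, 111.3]
ee_rot: [0.988, -0.153, 0.001, -0.0]
contact_force: [-1.9, 3.0, 0.8]
gripper_width: 13.3
grasp_force: 60.6
```

```bash
python3 t.py
```

```text
17.6333 [1.249 0.69  0.019] [-1.9  3.   0.8] [622.74 -21.53 111.32]
```

The load is zero, so the pin is seated. Releasing.

Request:
servo_tool([
  [[225,0,0,0,0,0,0],[210,0,0,0,0,0,0],[180,0,0,0,0,0,0],[150,0,0,0,0,0,0],[135,0,0,0,0,0,0],[135,0,0,0,0,0,0]],
])

```text
clock: 18.13
position: [622.6, -22.0, 110.3]
ee_rot: [0.988, -0.153, 0.0, 0.0]
contact_force: [-0.3, -0.1, -0.2]
gripper_width: 40.3
grasp_force: 0.0
```

Request:
servo_tool([
  [[135,0,0,0,0,0,0],[135,0,0,-0.01,0,0,0],[135,0,0,-0.03,0,0,0],[135,0,0,-0.03,0,0,0],[135,0,0,-0.03,0,0,0],[135,0,0,-0.02,0,0,0],[135,0,0,0,0,0,0]],
])

```text
clock: 18.72
position: [625.2, -21.7, 237.2]
ee_rot: [0.988, -0.152, 0.006, -0.001]
contact_force: [1.0, 0.1, 0.6]
gripper_width: 40.7
grasp_force: 0.0
```

```bash
python3 - <<'E'
exec(open('t.py').read())
d=cams.get_image("wrist");cv2.imwrite("pics/w3.png",d["frame"])
E
```

```text
18.7167 [-0.018 -0.085 -0.017] [1.  0.1 0.6] [625.2  -21.72 237.17]
```

View pics/w3.png

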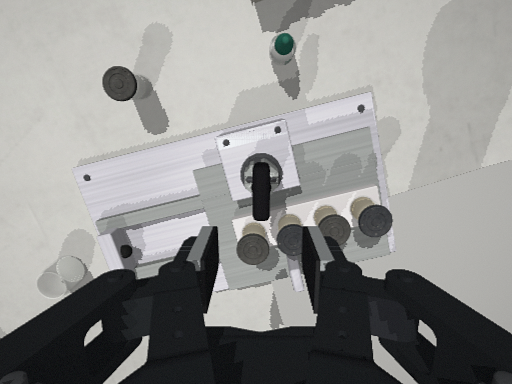

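The knob is parked, about 75° turned relative to the plate, with its bar at cols 252–270, rows 163–220. Bystanders are untouched. Next I go over the tab.

Request:
servo_tool([
  [[135,0,0,0,0,0,-7.1],[135,0,0,0,0,0,-7.1],[135,-0.03,0.0025,0,0,0,0],[135,-0.03,0.0025,0,0,0,0],[135,-0.03,0.0025,0,0,0,0],[135,-0.0268,0.0017,0,0,0,0],[135,0,0,0,0,0,0],[135,0,0,0,0,0,0]],
])

```text
clock: 19.43
position: [504.0, -24.1, 230.2]
ee_rot: [1.0, -0.029, -0.0, 0.0]
contact_force: [-0.4, -0.4, 0.5]
gripper_width: 40.1
grasp_force: 0.0
```

```bash
python3 - <<'E'
exec(open('t.py').read());print(s["ee_rot"])
d=cams.get_image("wrist");K,T=d["K"],d["T"];im=d["frame"]
u=proj(K,T,(505.5,-24.5,78));print(u)
r=R.from_euler('z',-3.15,degrees=True)
for a in(-14,14):
  for b in(-6,6):
    p=np.array([505.5,-24.5,78])+r.apply([a,b,0]);cv2.circle(im,tuple(int(round(v*16)) for v in proj(K,T,p)),16,(0,0,255),-1,cv2.LINE_AA,4)
x,y=u.astype(int);cv2.imwrite("pics/w4.png",cv2.resize(im[max(0,y-70):y+70,x-90:x+90],None,fx=4,fy=4,interpolation=cv2.INTER_CUBIC))
E
```

```text
19.4333 [ 0.049 -0.016 -0.04 ] [-0.4 -0.4  0.5] [503.98 -24.11 230.19]
[ 9.99572709e-01 -2.92298033e-02 -1.26314045e-04  3.30195541e-05]
[260.2464223  172.71948917]
```

View pics/w4.png

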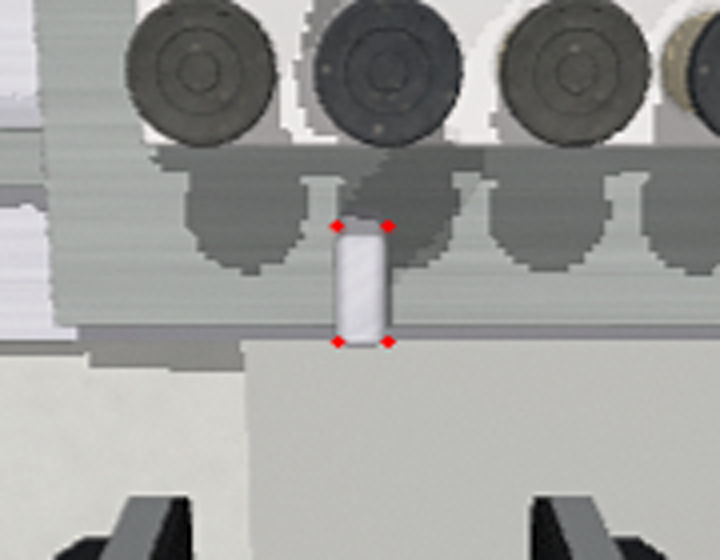

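The predicted tab corners match the image to about 1 mm. Descending.

Request:
servo_tool([
  [[135,0.0005,0,0.035,0,0,0],[135,0,0,0.035,0,0,0],[135,0,0,0.035,0,0,0],[135,0,0,0.035,0,0,0],[135,0,0,0.025,0,0,0],[135,0,0,0.015,0,0,0],[135,0,0,0.005,0,0,0],[135,0,0,0,0,0,0],[180,0,0,0,0,0,0],[190,0,0,0,0,0,0]],
])

```text
clock: 20.32
position: [507.1, -23.7, 46.2]
ee_rot: [1.0, -0.029, 0.001, -0.0]
contact_force: [-0.2, 0.8, 0.3]
gripper_width: 21.9
grasp_force: 0.0
```

Request:
servo_tool([
  [[200,0,0,0,0,0,0],[205,0,0,0,0,0,0],[210,0,0,0,0,0,0],[215,0,0,0,0,0,0],[220,0,0,0,0,0,0],[225,0,0,0,0,0,0],[230,0,0,0,0,0,0]],
])

```text
clock: 20.9
position: [505.9, -24.0, 45.8]
ee_rot: [1.0, -0.029, 0.0, -0.0]
contact_force: [-1.5, -0.7, 5.7]
gripper_width: 11.3
grasp_force: 58.5
```

Request:
servo_tool([
  [[230,0,-0.002,0,0,0,0],[230,0,-0.004,0,0,0,0],[230,0,-0.006,0,0,0,0],[230,0,-0.006,0,0,0,0],[230,0,-0.004,0,0,0,0],[230,0,-0.002,0,0,0,0],[230,0,0,0,0,0,0]],
])

```text
clock: 21.48
position: [507.4, 0.2, 45.8]
ee_rot: [1.0, -0.029, 0.0, 0.0]
contact_force: [-2.4, 0.6, 5.1]
gripper_width: 11.1
grasp_force: 58.7
```

Request:
servo_tool([
  [[230,0,-0.003,0,0,0,0],[230,0,-0.006,0,0,0,0],[230,0,-0.009,0,0,0,0],[230,0,-0.01,0,0,0,0],[230,0,-0.01,0,0,0,0],[230,0,-0.009,0,0,0,0],[230,0,-0.006,0,0,0,0],[230,0,-0.003,0,0,0,0],[230,0,-0.001,0,0,0,0],[230,0,0,0,0,0,0]],
])

```text
clock: 22.32
position: [510.8, 57.1, 45.8]
ee_rot: [1.0, -0.029, 0.0, -0.0]
contact_force: [-1.4, 1.9, 5.4]
gripper_width: 11.3
grasp_force: 58.8
```

Request:
servo_tool([
  [[230,0,-0.001,0,0,0,0],[230,0,-0.002,0,0,0,0],[230,0,-0.003,0,0,0,0],[230,0,-0.003,0,0,0,0],[230,0,-0.003,0,0,0,0],[230,0,-0.002,0,0,0,0],[230,0,-0.001,0,0,0,0],[230,0,-0.0005,0,0,0,0],[230,0,0,0,0,0,0]],
])

```text
clock: 23.07
position: [511.7, 72.2, 45.8]
ee_rot: [1.0, -0.029, 0.0, 0.0]
contact_force: [-1.4, -1.9, 6.1]
gripper_width: 11.2
grasp_force: 58.8
```

Request:
servo_tool([
  [[230,0,-0.0003,0,0,0,0],[230,0,-0.0003,0,0,0,0],[230,0,-0.0003,0,0,0,0],[230,0,0,0,0,0,0]],
])

```text
clock: 23.4
position: [511.8, 72.9, 45.8]
ee_rot: [1.0, -0.029, 0.0, 0.0]
contact_force: [-0.8, -1.4, 5.3]
gripper_width: 11.2
grasp_force: 58.8
```

Request:
servo_tool([
  [[230,0,-0.0003,0,0,0,0],[230,0,-0.0003,0,0,0,0],[230,0,0,0,0,0,0]],
])

```text
clock: 23.65
position: [511.8, 73.5, 45.8]
ee_rot: [1.0, -0.029, 0.0, 0.0]
contact_force: [-0.6, -2.2, 4.8]
gripper_width: 11.2
grasp_force: 58.8
```

Request:
servo_tool([
  [[230,0,-0.0002,0,0,0,0],[230,0,-0.0002,0,0,0,0],[230,0,0,0,0,0,0]],
])

```text
clock: 23.9
position: [511.8, 73.9, 45.8]
ee_rot: [1.0, -0.029, 0.0, 0.0]
contact_force: [-0.5, -3.2, 5.2]
gripper_width: 11.4
grasp_force: 58.8
```

Request:
servo_tool([
  [[230,0,-0.0002,0,0,0,0],[230,0,-0.0002,0,0,0,0],[230,0,0,0,0,0,0]],
])

```text
clock: 24.15
position: [511.8, 74.3, 45.8]
ee_rot: [1.0, -0.029, 0.0, 0.0]
contact_force: [0.2, -2.3, 5.3]
gripper_width: 11.4
grasp_force: 58.8
```

Request:
servo_tool([
  [[230,0,-0.0002,0,0,0,0],[230,0,-0.0002,0,0,0,0],[230,0,0,0,0,0,0]],
])

```text
clock: 24.4
position: [511.9, 74.7, 45.8]
ee_rot: [1.0, -0.029, 0.0, 0.0]
contact_force: [-1.4, -1.9, 6.0]
gripper_width: 11.0
grasp_force: 58.8
```

Request:
servo_tool([
  [[230,0,-0.0002,0,0,0,0],[230,0,-0.0002,0,0,0,0],[230,0,0,0,0,0,0]],
])

```text
clock: 24.65
position: [511.9, 75.1, 45.8]
ee_rot: [1.0, -0.029, 0.0, 0.0]
contact_force: [-0.6, -2.1, 5.3]
gripper_width: 11.1
grasp_force: 58.8
```

Request:
servo_tool([
  [[230,0,-0.0002,0,0,0,0],[230,0,-0.0002,0,0,0,0],[230,0,0,0,0,0,0]],
])

```text
clock: 24.9
position: [511.9, 75.5, 45.8]
ee_rot: [1.0, -0.029, 0.0, 0.0]
contact_force: [-0.7, -1.9, 5.3]
gripper_width: 11.0
grasp_force: 58.8
```

Request:
servo_tool([
  [[230,0,-0.0002,0,0,0,0],[230,0,-0.0002,0,0,0,0],[230,0,0,0,0,0,0]],
])

```text
clock: 25.15
position: [511.9, 75.9, 45.8]
ee_rot: [1.0, -0.029, 0.0, 0.0]
contact_force: [-0.7, -2.2, 6.5]
gripper_width: 11.2
grasp_force: 58.8
```

Request:
servo_tool([
  [[230,0,-0.0002,0,0,0,0],[230,0,-0.0002,0,0,0,0],[230,0,0,0,0,0,0]],
])

```text
clock: 25.4
position: [512.0, 76.3, 45.8]
ee_rot: [1.0, -0.029, 0.0, 0.0]
contact_force: [-0.8, -2.1, 5.4]
gripper_width: 11.5
grasp_force: 58.8
```

Request:
servo_tool([
  [[230,0,-0.0002,0,0,0,0],[230,0,-0.0002,0,0,0,0],[230,0,0,0,0,0,0]],
])

```text
clock: 25.65
position: [512.0, 76.6, 45.8]
ee_rot: [1.0, -0.029, 0.0, 0.0]
contact_force: [-0.4, -2.0, 6.0]
gripper_width: 11.1
grasp_force: 58.8
```

Request:
servo_tool([
  [[230,0,-0.0002,0,0,0,0],[230,0,-0.0002,0,0,0,0],[230,0,0,0,0,0,0]],
])

```text
clock: 25.9
position: [512.0, 76.9, 45.8]
ee_rot: [1.0, -0.029, 0.0, 0.0]
contact_force: [-0.2, -2.9, 5.1]
gripper_width: 11.2
grasp_force: 58.8
```

Request:
servo_tool([
  [[230,0,-0.0002,0,0,0,0],[230,0,-0.0001,0,0,0,0],[230,0,0,0,0,0,0]],
])

```text
clock: 26.15
position: [512.0, 77.0, 45.8]
ee_rot: [1.0, -0.029, 0.0, 0.0]
contact_force: [-1.0, -4.6, 4.9]
gripper_width: 11.3
grasp_force: 58.8
```

Request:
servo_tool([
  [[230,0,-0.0002,0,0,0,0],[230,0,0,0,0,0,0]],
])

```text
clock: 26.32
position: [512.0, 77.0, 45.8]
ee_rot: [1.0, -0.029, 0.0, 0.001]
contact_force: [-0.1, -5.0, 5.1]
gripper_width: 11.0
grasp_force: 58.8
```

The carriage is against the buffer, with the force rising to about 5 N and no further motion. I'll hold briefly, then open and retreat upward.

Request:
servo_tool([
  [[230,0,0,0,0,0,0],[230,0,0,0,0,0,0],[220,0,0,0,0,0,0],[210,0,0,0,0,0,0],[180,0,0,0,0,0,0],[150,0,0,0,0,0,0],[135,0,0,0,0,0,0],[135,0,0,0,0,0,0]],
])

```text
clock: 26.98
position: [511.6, 78.1, 44.9]
ee_rot: [1.0, -0.029, -0.0, 0.0]
contact_force: [-0.0, 0.3, 0.0]
gripper_width: 40.6
grasp_force: 0.0
```

Request:
servo_tool([
  [[135,0,0,-0.01,0,0,0],[135,0,0,-0.03,0,0,0],[135,0,0,-0.035,0,0,0],[135,0,0,-0.035,0,0,0],[135,0,0,-0.035,0,0,0],[135,0,0,-0.03,0,0,0],[135,0,0,-0.01,0,0,0],[135,0,0,0,0,0,0],[135,0,0,0,0,0,0]],
])

```text
clock: 27.73
position: [511.3, 78.0, 230.3]
ee_rot: [1.0, -0.03, 0.0, -0.001]
contact_force: [-0.4, -0.1, -1.0]
gripper_width: 39.9
grasp_force: 0.0
```

```bash
python3 - <<'E'
from h import *
d=cams.get_image("scene");cv2.imwrite("pics/s2.png",cv2.resize(d["frame"][150:310,150:370],None,fx=3.5,fy=3.5,interpolation=cv2.INTER_CUBIC))
E
```

```text
(no output)
```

View pics/s2.png

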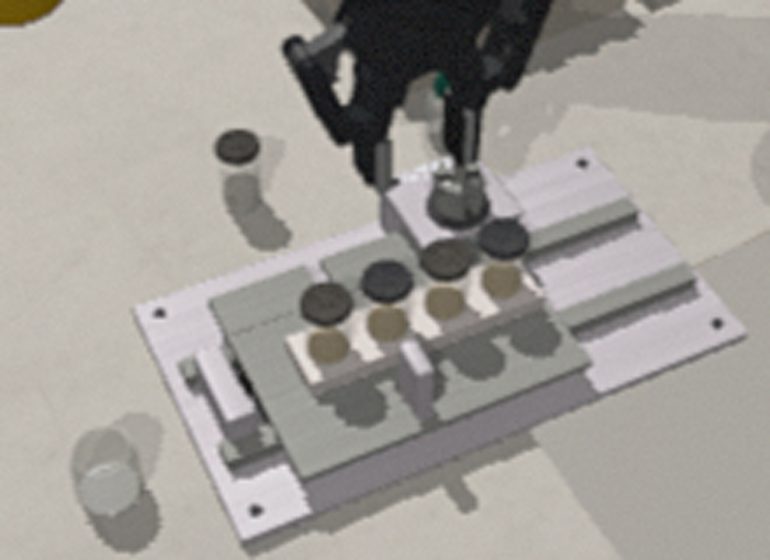

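The carriage, with its front edge at about (250,390), sits at the stop block at (225,390). The bystanders are in place and the gripper is clear. Handing in.

```bash
python3 -c "
from bench import ticket
print(ticket.job_done())"
```

```text
the job is handed in; nothing more can be done
None
```

The job is handed in, with no verdict returned: the plunger is parked in its rest notch at about 75°, the carriage was slid to the end stop until it met about 5 N, and the loose vial, jar and dropper bottle were not touched.

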